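# Tighten a castle nut to its seat and on to the cotter hole

## Robot

A 7-joint arm with a two-finger parallel gripper is mounted at the origin on a cart in front of the work surface, level with it; the furniture and walls round the work are solid. World frame = base frame: x ahead of the robot, y to its left, z up, the work surface at z = 0. Lengths are in m, angles in rad, forces in N, time in s.
With the tool pointing down it reaches from about 0.4 to 0.875 m from the base axis. Payload 19.3 kg.
Tool frame: the origin (TCP) lies at the centre of the arm's flange, where the gripper is bolted on; the fingertips stand 173 mm ahead of it and the grasp point (between the pads) lies 155 mm ahead of it; z points along the fingers, y is the line along which they close (so a half turn about z gives the same grasp; the last joint's range is limited). The gripper opens to 85 mm and grips with 20 to 120 N. Pads are 22 mm wide; open, the fingers measure 114 mm over their backs; the gripper's body (76 mm by 85 mm) begins 54 mm behind the grasp point. The pads swing forward as they close: fully open they stand 13 mm farther back than shut.
Start: joints at [-1.199, 0.521, -0.036, 1.599, 0.021, 1.021, -0.113], TCP at [0.267, 0.565, 0.405] pointing down, gripper open.
Joint ranges: [-2.91, 2.91], [-0.3, 2.13], [-1.5, 1.42], [0.17, 2.43], [-1.26, 4.41], [0.16, 1.93], [-2.52, 2.52]. Speed limits (rad/s): [1.89, 1.89, 2.39, 2.39, 3.01, 3.01, 3.01].

## Interface

Orientations are given as [roll, pitch, yaw] about the fixed x, y, z axes, in that order (R = Rz(yaw) Ry(pitch) Rx(roll)).
In Python, from workcell import bot, imaging, job gives the robot as it stands.
- The arm moves only by the tool carry_out, never from a script. Its argument "targets" is a list of rows, each a list of 3 entries, a list of its own where there are three numbers: the shift along the tool's x, y, z in units of 0.25 m (1.0 is 0.25 m), then the turn, a rotation vector about the tool's x, y, z in units of 180 degrees (1.0 is 180 degrees), then the opening, from 0 (shut) to 1 (fully open). In form: [[[tx, ty, tz], [wx, wy, wz], jaw], ...]. A call has 1 to 8 rows; each row shifts and turns the commanded pose from where the row before left it, along the tool's axes as they then stand; what a row does not reach is not made up. A row lasts 1/8 s, in which the tool goes at most 62.5 mm and 10.7 degrees, less where a joint would pass 70% of its speed; a pose out of reach is approached as far as the arm can. A call with a number of a shift or a turn outside -1 to 1 is refused whole. A call with a gripper value outside its range is refused whole. The fingers move at their own pace and stop on an object; "force" is the grip in N (left out, the last holds). Time passes only in rows, so rows that do not move let the fingers close. It gives the time, the measured TCP pose, the force and the opening at its end, in the units of the state.
- bot.observe(): the state, without advancing time (a new reading comes with each control period).
- imaging.grab_frame(name): name is "scene" or "top"; returns a dict with "pixels" (420x560x3 uint8, red, green, blue), "mtx" (3x3 intrinsics, pixels), "k1" (the pictures are not rectified: a ray, as slopes to the right and down, at radius r is drawn at 1 + k1 r^2 times it, then the intrinsics apply), "cam_to_world" (4x4, takes a point from camera to world coordinates). Camera axes: x right, y down, z forward; pixel columns grow to the right and rows downward; lengths in m; the calibration is good to about 2 mm. A picture is of the moment at which its call begins. There is no depth.
- job.job_done(): hands the job in, once; it reports no verdict.
The state is a dict: "clock": time; "qpos": joint angles; "qd": joint speeds; "joint_efforts": joint torques, N m; "position": TCP position; "tool_rot": TCP orientation; "force": force on the tool from outside, world axes, zero at the start; "moment": the same for the moment, N m; "grip_width": finger opening in m.
Only numpy, scipy, OpenCV 4.12 (cv2) and the standard library are available. Lean on these libraries where they do the work, as an engineer would, in place of code of your own. Each camera call takes 0.05 s, during which the arm holds its last target. There are 200 camera calls.

## Task

Tighten the castle nut by pushing the handle of the ring spanner that sits on it clockwise (seen from above): first until the nut is seated, which is when the handle stands over the dark line scribed on the round base plate, and then a little further, just until the next slot of the nut lines up with the cotter hole in the stud, so that a pin would go straight through. Stop at that first slot after the line: do not turn past it. Leave the spanner on the nut, stand clear of it, and leave the small things round about where they are.

Things in the scene. Friction and masses are not known exactly. Their poses are not given: they have to be found in the camera images.
- stand: round aluminium base plate, 180 mm diameter, 12 mm thick, fixed to the bench, with a dark hub (88 mm diameter) and a washer up to 30 mm above the bench. Origin: centre of the underside; z up, along the stud and nut axis. The seating line, dark, 3 mm wide, is scribed radially on the plate along the body's +x, from 52 to 88 mm from the centre, and down the rim.
- stud: upright round steel stud, 29 mm diameter, fixed in the middle of the stand, its top 66 mm above the bench. Origin: on its axis at bench height. The 6 mm cotter hole goes right through it along the body's x axis, 55 mm above the bench; a dark line scribed across the stud's end face shows the hole's direction from above.
- castle_nut (a joint): turn of the nut, and of the spanner fixed to it, about the stud's upright axis, rad; grows clockwise from above (tightening). 0: seated, handle exactly over the seating line. Starts at -1.15 to -0.45. Stays where it is left. Friction 0.8 N m, plus spring washers 0.25 N m per rad from -1.3 on: a push 125 mm from the axis takes 6 to 12 N. The first line-up after the seat lies between 0.22 and 0.83.
- nut_top (a point): centre of the top of the castle nut, on its axis, 61 mm above the bench; x axis along the handle, z up. Steel hex nut, 46 mm across flats, 30 to 61 mm above the bench, with six slots 60 degrees apart, about 8 mm wide, in its top 12 mm; the slots lie 30, 90 and 150 degrees to either side of the handle's direction.
- slot (a point): middle of one slot of the nut, 18.7 mm from the axis, 61 mm above the bench. x axis: radially outward along the slot, 30 degrees anticlockwise (from above) of the handle; z up. This slot meets the +x end of the cotter hole at the first line-up after seating (the opposite slot meets the other end).
- handle (a point): middle of the spanner's handle, 125 mm from the stud axis, 39 mm above the bench. x axis: outward along the handle, z up. The handle is a dark steel flat bar, 22 mm wide, 11 mm thick (33.5 to 44.5 mm above the bench), reaching to 173 mm from the axis; beyond the plate's rim (90 mm) the space below and beside it is free down to the bench.
- cotter_pin: steel split pin, 72 mm long, 3 mm thick, lying on the bench, for later; leave alone. Origin near its middle.
- threadlock_bottle: small red bottle with blue cap, 29 mm diameter, 96 mm tall, upright; leave alone. Origin: centre of the underside.
- nut_jar: white jar, 44 mm diameter, 61 mm tall; leave alone. Origin: centre of the underside.
- hex_key: dark L-shaped hex key, 98 x 31 mm, lying flat; leave alone. Origin: centre of the underside.

How it is judged:
By the outcome, as a careful person would: the job done as asked, in the order asked, and still so for the second after the job is handed in, with the robot touching nothing.
It also fails if it takes over 45 s, if anything falls off the work surface, if the arm or the gripper's body presses on something with over 40 N, if the wrist force passes 120 N, or if a joint passes its speed limit or range.

## Working session

There is one attempt and no reset: what is moved stays moved. The work goes in short steps, Python scripts to look and compute and a tool call to move; the robot and the scene stay as the last step left them, time stands still between calls to the robot, and variables do not carry over. Pictures are saved under pics/ and viewed, on a budget of 10 in all, crops included, one or two more only if the job needs it, and the job is handed in when it is done.

Besides the shell and the picture viewer there is one more tool, called after "Request:" in YAML: its name, and indented under it one key for each argument. carry_out: Moves the arm, as the interface text tells. Its arguments: {"type":"object","properties":{"targets":{"type":"array"},"force":{"type":"number"}},"required":["targets"]}

```bash
mkdir -p pics
python3 - <<'E'
from workcell import bot, imaging, job
import cv2,numpy as np
s=bot.observe(); print({k:np.round(v,3).tolist() for k,v in s.items()})
for n in("scene","top"):
    f=imaging.grab_frame(n); cv2.imwrite(f"pics/{n}0.png",f["pixels"][:,:,::-1]); np.savez(f"{n}0.npz",**f)
    print(n,np.round(f["mtx"],1).tolist(),f["k1"],np.round(f["cam_to_world"],3).tolist())
E
```

```text
{'clock': 0.0, 'qpos': [-1.199, 0.522, -0.036, 1.6, 0.021, 1.021, -0.113], 'qd': [0.001, 0.001, -0.002, 0.001, 0.0, 0.0, 0.001], 'joint_efforts': [0.0, -92.711, 1.98, -36.995, 0.018, 0.008, -0.0], 'position': [0.267, 0.565, 0.404], 'tool_rot': [-3.14, 0.0, 2.7], 'force': [0.378, 0.003, -0.028], 'moment': [0.003, 0.04, -0.009], 'grip_width': 0.085}
scene [[515.3, 0.0, 276.3], [0.0, 515.3, 211.6], [0.0, 0.0, 1.0]] -0.1287592588682495 [[0.52, -0.525, 0.674, -0.402], [-0.854, -0.299, 0.426, -0.545], [-0.023, -0.797, -0.604, 0.897], [0.0, 0.0, 0.0, 1.0]]
top [[413.2, 0.0, 277.2], [0.0, 413.2, 212.3], [0.0, 0.0, 1.0]] -0.041078607728160015 [[-0.002, -0.977, 0.212, 0.338], [-1.0, 0.002, -0.001, 0.033], [0.001, -0.212, -0.977, 0.934], [0.0, 0.0, 0.0, 1.0]]
```

View pics/scene0.png

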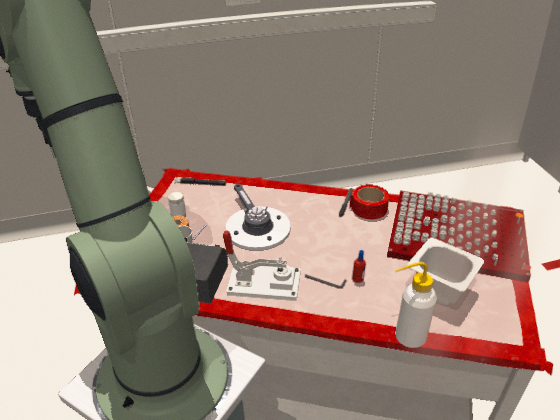

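View pics/top0.png

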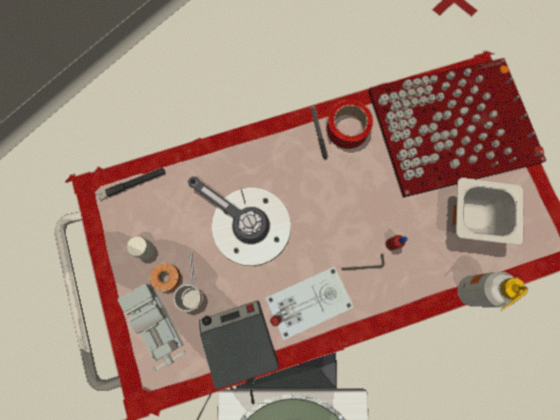

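```bash
cat > h.py <<'E'
import numpy as np,cv2
def load(n): return dict(np.load(n+'.npz'))
def ray(f,uv):
    K=f["mtx"];k=float(f["k1"]);d=cv2.undistortPoints(np.array(uv,float).reshape(-1,1,2),K,np.array([k,0,0,0.]))[:,0]
    T=f["cam_to_world"];return T[:3,3],np.c_[d,np.ones(len(d))]@T[:3,:3].T
def onz(f,uv,z):
    o,d=ray(f,uv);return o+d*((z-o[2])/d[:,2])[:,None]
def proj(f,P):
    T=f["cam_to_world"];c=(np.atleast_2d(P)-T[:3,3])@T[:3,:3];s=c[:,:2]/c[:,2:]
    s=s*(1+float(f["k1"])*(s**2).sum(1))[:,None];return s@f["mtx"][:2,:2].T+f["mtx"][:2,2]
def tri(fa,ua,fb,ub):
    A=np.zeros((3,3));b=np.zeros(3)
    for f,u in((fa,ua),(fb,ub)):
        o,d=ray(f,[u]);d=d[0]/np.linalg.norm(d);M=np.eye(3)-np.outer(d,d);A+=M;b+=M@o
    return np.linalg.solve(A,b)
def crop(n,x,y,w,h,s):
    p=load(n)["pixels"][y:y+h,x:x+w,::-1];return cv2.resize(p,(w*s,h*s),interpolation=cv2.INTER_CUBIC)
E
python3 - <<'E'
from h import *
a=crop("top0",180,165,120,110,5);cv2.imwrite("pics/c1.png",a)
b=crop("scene0",215,175,90,80,7);cv2.imwrite("pics/c2.png",b)
E
```

```text
(no output)
```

View pics/c1.png

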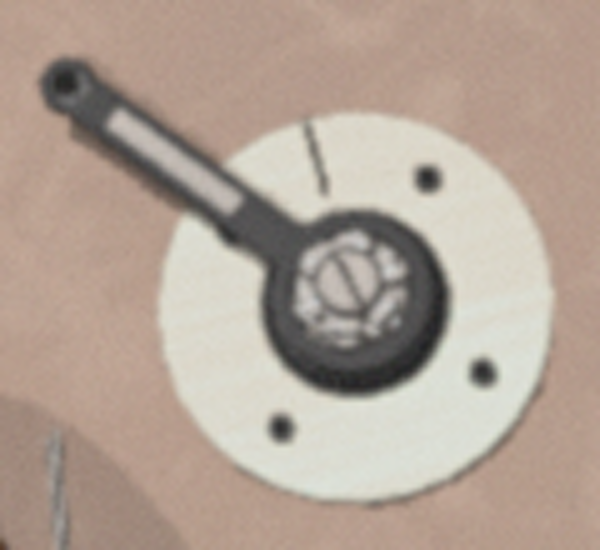

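View pics/c2.png

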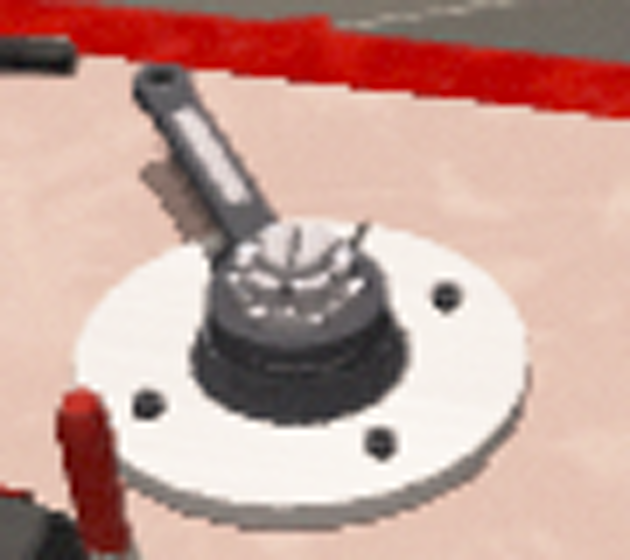

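```bash
cat > m.py <<'E'
from h import *
from scipy.optimize import least_squares
def avg(n,N=8):
    from workcell import imaging
    fs=[imaging.grab_frame(n) for _ in range(N)];f=dict(fs[0]);f["pixels"]=np.mean([g["pixels"] for g in fs],0);return f
def pts(f,c,r,z):
    u,v=np.meshgrid(np.arange(560.),np.arange(420.));uv=np.c_[u.ravel(),v.ravel()]
    P=onz(f,uv,z);g=f["pixels"].mean(2).ravel();p=P[:,:2]-c
    k=np.hypot(*p.T)<r;return p[k],g[k],f["pixels"].reshape(-1,3)[k]
def centre(f,c0):
    p,g,col=pts(f,c0,.13,.012)
    # plate edge: brightness/whiteness crossing (blue channel) along rays
    from scipy.interpolate import LinearNDInterpolator as L
    I=L(p,col[:,2]);E=[]
    for a in np.radians(np.arange(0,360,3)):
        r=np.arange(.075,.105,.0005);s=I(np.c_[r*np.cos(a),r*np.sin(a)])
        i=np.where((s[:-1]>190)&(s[1:]<=190))[0]
        if len(i)==1:E.append(r[i[0]]*np.array([np.cos(a),np.sin(a)]))
    E=np.array(E);q=least_squares(lambda x:np.hypot(*(E-x[:2]).T)-x[2],[0,0,.09],loss='soft_l1',f_scale=.001).x
    return c0+q[:2],q[2],len(E)
def line(p,w):
    m=(w[:,None]*p).sum(0)/w.sum();d=p-m;C=(w[:,None]*d).T@d
    l,V=np.linalg.eigh(C);v=V[:,1];return m,np.degrees(np.arctan2(v[1],v[0])),l
E
python3 - <<'E'
from m import *
for n in("top","scene"):
    f=avg(n);np.savez(n+"A.npz",**f)
    c0=onz(load("top0"),[[251,226]],.012)[0,:2]
    c,r,N=centre(f,c0);print(n,"centre",c,r,N)
    # seating line
    p,g,col=pts(f,c,.088,.012);R=np.hypot(*p.T);A=np.degrees(np.arctan2(p[:,1],p[:,0]))
    k=(R>.055)&(R<.085)&(abs(A-10)<12);w=np.clip(np.percentile(g[k],60)-15-g[k],0,None);m,a,l=line(p[k],w)
    print(" seat: mean polar",np.degrees(np.arctan2(m[1],m[0])),"line",a,len(w))
    # stud face
    p,g,col=pts(f,c,.012,.066);w=np.clip(np.median(g)-12-g,0,None)
    m,a,l=line(p,w);print(" stud:",m,a%180,l,len(w),np.percentile(g,[5,50,95]))
    # handle: dark, r 100..175 at z=.0445
    p,g,col=pts(f,c,.19,.0445);R=np.hypot(*p.T);A=np.degrees(np.arctan2(p[:,1],p[:,0]))
    k=(R>.10)&(R<.168);s=col.max(1)
    k&=(s<110);m,a,l=line(p[k],np.ones(k.sum()));print(" handle",m,np.degrees(np.arctan2(m[1],m[0])),a%180,k.sum())
ft,fs=load("topA"),load("sceneA")
print("handle end tri",tri(ft,(180+67/5,165+82/5),fs,(215+162/7,175+78/7)))
E
```

```text
top centre [0.50764701 0.09223231] 0.08739964800727887 110
 seat: mean polar 15.364848111593808 line -163.20503393748788 160
 stud: [-0.00039135 -0.00041629] 27.657233453648416 [0.00314509 0.04123949] 99 [126.74166667 175.45833333 189.29583333]
 handle [0.08036674 0.11351754] 54.70274128749103 47.13677849348764 226
scene centre [0.50816406 0.09326455] 0.09011771724940003 109
 seat: mean polar 11.86893113306743 line 51.18546307065306 65
 stud: [-0.00168631 -0.00068002] 25.81966260331461 [0.00060882 0.02260622] 38 [131.59791667 217.08333333 222.12083333]
 handle [-0.08831836  0.02833676] 162.21127090972976 27.897242449575316 235
handle end tri [0.60166428 0.22013046 0.04337414]
```

Top crop: the handle end is at about (193,181) in the full image, the seating line runs (241,189)–(245,203), and the stud line runs (248,217)–(252,227). The scene crop agrees. The handle is at about 54°, the seat at about 15.5° and the hole at about 27°, so the handle must finish near -3°. I'm moving in with the fingers shut, on the anticlockwise side of the handle.

Request:
carry_out:
  targets:
    - [[-0.198,-0.089,0],[0,0,0],0]
    - [[-0.198,-0.089,0],[0,0,0],0]
    - [[-0.198,-0.089,0],[0,0,0],0]
    - [[-0.198,-0.089,0],[0,0,0],0]
    - [[-0.198,-0.089,0],[0,0,0],0]
    - [[-0.198,-0.089,0],[0,0,0],0]
    - [[-0.198,-0.089,0],[0,0,0],0]
    - [[-0.198,-0.089,0],[0,0,0],0]

```text
clock: 1.9
position: [0.5501, 0.2333, 0.4049]
tool_rot: [3.141, 0.0, 2.7]
force: [0.9, 0.6, -0.3]
grip_width: 0.0002
```

Request:
carry_out:
  targets:
    - [[0,0,0],[0,0,0.02],0]
    - [[0,0,0],[0,0,0.02],0]
    - [[0,0,0],[0,0,0.02],0]
    - [[0,0,0],[0,0,0],0]
    - [[0,0,0],[0,0,0],0]

```text
clock: 2.52
position: [0.5491, 0.2348, 0.4047]
tool_rot: [-3.142, 0.0, 2.513]
force: [0.0, 0.5, -0.7]
grip_width: -0.0002
```

Request:
carry_out:
  targets:
    - [[0,0,0.15],[0,0,0],0]
    - [[0,0,0.15],[0,0,0],0]
    - [[0,0,0.15],[0,0,0],0]
    - [[0,0,0.15],[0,0,0],0]
    - [[0,0,0.12],[0,0,0],0]
    - [[0,0,0.07],[0,0,0],0]
    - [[0,0,0.04],[0,0,0],0]
    - [[0,0,0],[0,0,0],0]

```text
clock: 3.52
position: [0.5492, 0.2347, 0.1973]
tool_rot: [-3.142, -0.0, 2.511]
force: [-1.2, 0.4, 1.1]
grip_width: -0.0001
```

Run:
```python
from m import *
from workcell import bot
print(bot.observe()["position"],bot.observe()["force"])
for n in("top","scene"):
    f=avg(n,1);np.savez(n+"B.npz",**f)
a=crop("topB",180,150,80,80,5);b=crop("sceneB",200,140,80,80,5)
cv2.imwrite("pics/c3.png",np.hstack([a,b]))
```

```text
[0.54920153 0.23474312 0.19726358] [-1.17002955  0.42432179  1.12344722][ WARN:0@2.493] global loadsave.cpp:1063 imwrite_ Unsupported depth image for selected encoder is fallbacked to CV_8U.
```

View pics/c3.png

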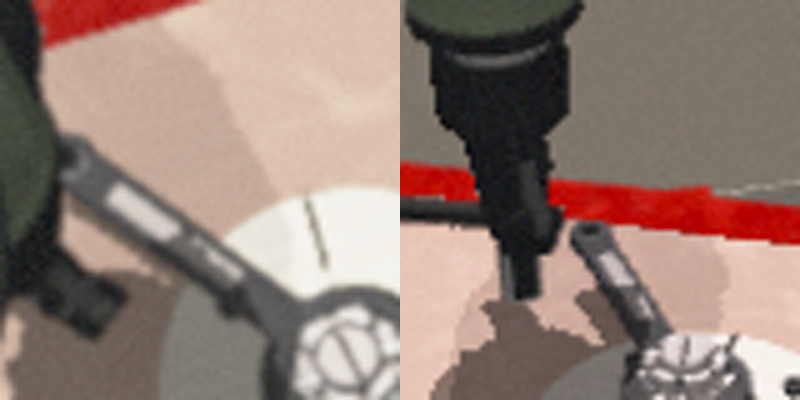

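The left panel shows the shut fingertips at about (90,300), clear of the handle on its anticlockwise side. The right panel shows the tips low beside the handle. Next I close the gap and push along the arc.

Request:
carry_out:
  targets:
    - [[-0.03,0,0],[0,0,0],0]
    - [[-0.03,0,0],[0,0,0],0]
    - [[-0.03,0,0],[0,0,0],0]
    - [[-0.02,0,0],[0,0,0],0]
    - [[0,0,0],[0,0,0],0]

```text
clock: 4.25
position: [0.5716, 0.2182, 0.1971]
tool_rot: [-3.141, 0.0, 2.511]
force: [-0.7, 0.6, 0.8]
grip_width: -0.0002
```

Request:
carry_out:
  targets:
    - [[-0.039,0.005,0],[0,0,0.022],0]
    - [[-0.039,0.005,0],[0,0,0.022],0]
    - [[-0.039,0.005,0],[0,0,0.022],0]
    - [[-0.039,0.005,0],[0,0,0.022],0]
    - [[0,0,0],[0,0,0],0]

```text
clock: 4.88
position: [0.6035, 0.1963, 0.197]
tool_rot: [-3.141, -0.0, 2.235]
force: [-0.0, -0.3, -0.2]
grip_width: 0.0004
```

```bash
cat > k.py <<'E'
from workcell import bot
import numpy as np
def pose(c=np.array([.5077,.0925])):
    s=bot.observe();y=s["tool_rot"][2];X=np.array([np.cos(y),np.sin(y)]);Y=np.array([np.sin(y),-np.cos(y)])
    o=s["position"][:2]-c
    print("yaw-90",round(np.degrees(y)-90,2),"d",round(o@X,4),"r",round(o@Y,4),"z",s["position"][2],"F",np.round(s["force"],1),"t",s["clock"])
    r,a=np.hypot(*o),np.degrees(np.arctan2(o[1],o[0]))
    print("handle angle if touching (d=.022):",a-np.degrees(np.arcsin(.022/r)))
E
python3 -c "from k import *;pose()"
```

```text
yaw-90 38.05 d 0.0227 r 0.1394 z 0.1970366562556418 F [-0.  -0.3 -0.2] t 4.875
handle angle if touching (d=.022): 38.33342916084017
```

Run:
```python
from m import *
for n in("top","scene"):
    f=avg(n,1);f["pixels"]=f["pixels"].astype(np.uint8);np.savez(n+"C.npz",**f)
a=crop("topC",190,150,80,100,5);b=crop("sceneC",210,150,80,100,5)
cv2.imwrite("pics/c4.png",np.hstack([a,b]))
```

```text
(no output)
```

View pics/c4.png

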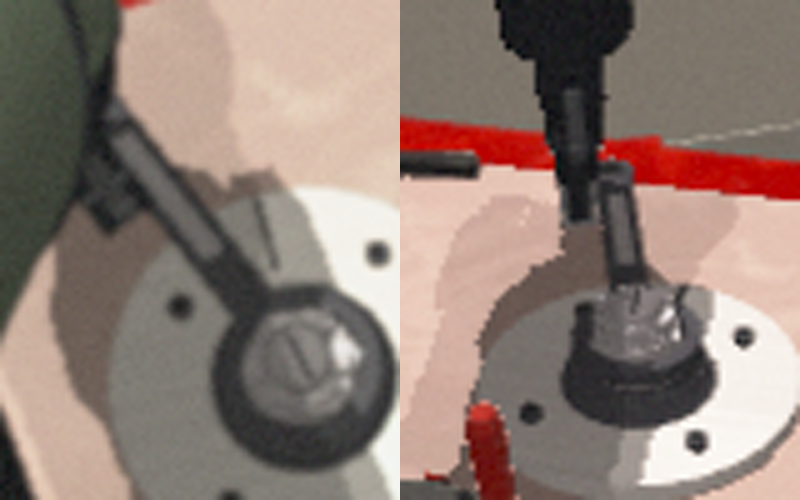

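The left crop shows the handle swung to about 40° (stripe (125,145)–(210,245)) with the fingertips touching it at (110,200). It is following the finger, so I continue past the seat line.

Request:
carry_out:
  targets:
    - [[-0.039,0.005,0],[0,0,0.022],0]
    - [[-0.039,0.005,0],[0,0,0.022],0]
    - [[-0.039,0.005,0],[0,0,0.022],0]
    - [[-0.039,0.005,0],[0,0,0.022],0]
    - [[-0.039,0.005,0],[0,0,0.022],0]
    - [[-0.039,0.005,0],[0,0,0.022],0]
    - [[0,0,0],[0,0,0],0]
    - [[0,0,0],[0,0,0],0]

```text
clock: 5.98
position: [0.6374, 0.1486, 0.1972]
tool_rot: [3.141, 0.0, 1.822]
force: [-0.1, 0.6, -0.0]
grip_width: 0.0001
```

Request:
carry_out:
  targets:
    - [[-0.0195,0.0025,0],[0,0,0.011],0]
    - [[-0.0195,0.0025,0],[0,0,0.011],0]
    - [[-0.0195,0.0025,0],[0,0,0.011],0]
    - [[-0.0195,0.0025,0],[0,0,0.011],0]
    - [[0,0,0],[0,0,0],0]
    - [[0,0,0],[0,0,0],0]

```text
clock: 6.72
position: [0.6438, 0.1306, 0.1973]
tool_rot: [3.141, -0.001, 1.683]
force: [0.3, 6.0, 0.1]
grip_width: 0.0002
```

Run:
```python
from m import *
from k import pose
pose()
for n in("top","scene"):
    f=avg(n,8);f["pixels"]=f["pixels"].astype(np.uint8);np.savez(n+"D.npz",**f)
a=crop("topD",210,150,80,100,5);b=crop("sceneD",210,150,80,100,5)
cv2.imwrite("pics/c5.png",np.hstack([a,b]))
```

```text
yaw-90 6.43 d 0.0227 r 0.1395 z 0.1972518654946408 F [0.3 6.  0.1] t 6.725
handle angle if touching (d=.022): 6.697188157218379
```

View pics/c5.png

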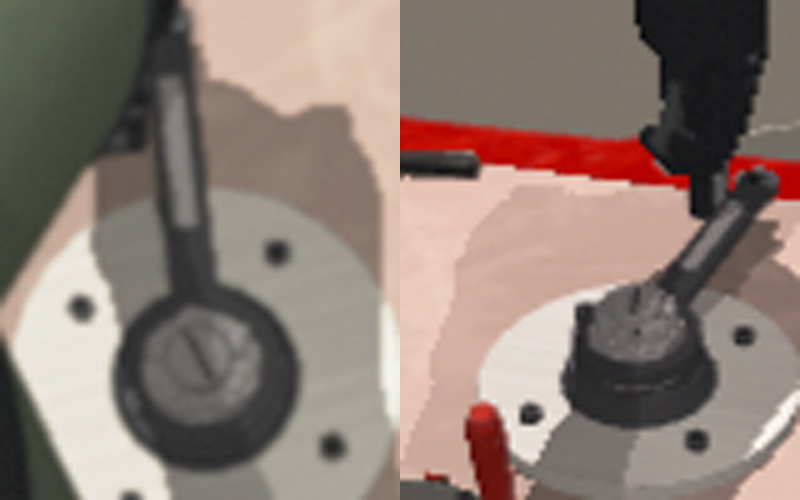

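The left crop shows the handle past the seating line, which now lies hidden under the finger side and shadow. The handle's stripe runs (170,80)–(185,225) and the stud line (190,335)–(210,375). I'm backing off for a clear, unshadowed measurement before the last few degrees.

Request:
carry_out:
  targets:
    - [[0.15,0,0],[0,0,0],0]
    - [[0.2,0,0],[0,0,0],0]
    - [[0.2,0,-0.1],[0,0,0],0]
    - [[0.2,0,-0.1],[0,0,0],0]
    - [[0.2,0,-0.1],[0,0,0],0]
    - [[0.2,0,-0.1],[0,0,0],0]
    - [[0,0,0],[0,0,0],0]
    - [[0,0,0],[0,0,0],0]

```text
clock: 8.52
position: [0.612, 0.4149, 0.2968]
tool_rot: [-3.141, 0.001, 1.682]
force: [-0.1, -1.0, -1.2]
grip_width: -0.0
```

Run:
```python
from m import *
from k import pose
pose()
for n in("top","scene"):
    f=avg(n,10);np.savez(n+"E.npz",**f)
c={}
for n in("topA","topE","sceneA","sceneE"):
    f=load(n);c0=np.array([.5077,.0925]);c,r,N=centre(f,c0)
    print(n,"centre",c,r,N)
    for rad,off in((.010,8),(.012,8),(.012,16)):
        p,g,col=pts(f,c,rad,.066);w=np.clip(np.median(g)-off-g,0,None)
        m,a,l=line(p,w);print("  stud",rad,off,m.round(4),round(a%180,2))
    if n[0]=='t':
        p,g,col=pts(f,c,.15,.0445);R=np.hypot(*p.T);A=np.degrees(np.arctan2(p[:,1],p[:,0]))
        t0=53.7 if n[-1]=='A' else 7
        D=(A-t0+180)%360-180; k=(R>.092)&(R<.150)&(abs(D)<12)&(np.abs(R*np.sin(np.radians(D)))<.008)
        w=np.clip(g[k]-90,0,60);m,a,l=line(p[k],w);print("  stripe polar",np.degrees(np.arctan2(m[1],m[0])),"dir",a%180,m)
        p,g,col=pts(f,c,.088,.012);R=np.hypot(*p.T);A=np.degrees(np.arctan2(p[:,1],p[:,0]))
        k=(R>.055)&(R<.085)&(abs(A-16)<(8 if n[-1]=='A' else 4));w=np.clip(np.median(g[k])-20-g[k],0,None);m,a,l=line(p[k],w)
        print("  seat",np.degrees(np.arctan2(m[1],m[0])),a)
for n in("topE","sceneE"):
    f=load(n);f["pixels"]=f["pixels"].astype(np.uint8);np.savez(n+"8.npz",**f)
a=crop("topE8",220,160,55,85,7);b=crop("sceneE8",230,180,55,85,7);cv2.imwrite("pics/c6.png",np.hstack([a,b]))
```

```text
yaw-90 6.37 d 0.3088 r 0.1394 z 0.29683262349791817 F [-0.1 -1.  -1.2] t 8.525
handle angle if touching (d=.022): 68.35468784188956
topA centre [0.50762971 0.09218867] 0.0873924224682937 111
  stud 0.01 8 [ 0.0002 -0.0005] 27.66
  stud 0.012 8 [-0.001  -0.0006] 25.94
  stud 0.012 16 [-0.0008 -0.0009] 26.66
  stripe polar 53.705283248425324 dir 53.397203213412794 [0.0669767  0.09119536]
  seat 15.363585058677485 -163.24181863770065
topE centre [0.50778444 0.09222049] 0.0880330105552465 113
  stud 0.01 8 [ 0.     -0.0005] 27.55
  stud 0.012 8 [-0.0002 -0.0003] 28.24
  stud 0.012 16 [-0.     -0.0005] 29.06
  stripe polar 6.728221288825337 dir 7.1176916982513205 [0.11192381 0.01320392]
  seat 13.892876593624925 -165.14174682986624
sceneA centre [0.50822908 0.09329819] 0.0901502530666078 111
  stud 0.01 8 [-0.0007 -0.0002] 26.01
  stud 0.012 8 [0.0001 0.0002] 26.82
  stud 0.012 16 [0.0001 0.0001] 26.29
sceneE centre [0.50823766 0.0933892 ] 0.09020726435674316 106
  stud 0.01 8 [-0.0008 -0.0003] 25.64
  stud 0.012 8 [ 0.0003 -0.0003] 23.69
  stud 0.012 16 [ 0.0004 -0.0002] 24.52
```

View pics/c6.png

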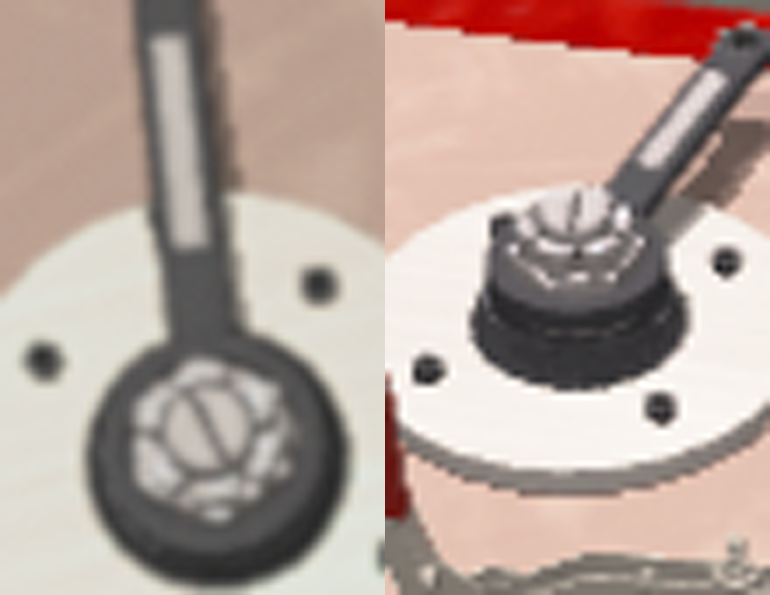

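Clear view. Left: handle stripe (165,35)–(190,245), stud line (190,390)–(228,462) between the nut's bright castellations. Right: stud line at (573,210), handle going to the upper right. The handle is at about 6.9°, past the seat and short of the line-up. One refinement of the stud-line angle, since it sets the end point:

Run:
```python
from m import *
from scipy.ndimage import map_coordinates
for n in("topA","topE","sceneA","sceneE"):
    f=load(n);g=f["pixels"].mean(2);c=np.array([.5077,.0922]) if n[0]=='t' else np.array([.5082,.0933]);a=27.
    for it in range(4):
        t=np.radians(a);u=np.array([np.cos(t),np.sin(t)]);v=np.array([-u[1],u[0]])
        s=np.linspace(-.011,.011,23);q=np.linspace(-.005,.005,41)
        S,Q=np.meshgrid(s,q,indexing='ij');P=c+S[...,None]*u+Q[...,None]*v
        uv=proj(f,np.c_[P.reshape(-1,2),np.full(S.size,.066)]);I=map_coordinates(g,[uv[:,1],uv[:,0]],order=3).reshape(S.shape)
        b=np.median(np.r_['1',I[:,:8],I[:,-8:]],1,keepdims=True);w=np.clip(b-I-4,0,None)*(abs(q)<.0035)
        cen=(w*q).sum(1)/w.sum(1);k=np.polyfit(s,cen,1);res=np.std(cen-np.polyval(k,s))
        a+=np.degrees(np.arctan(k[0]));c=c+v*k[1]
    print(n,round(a,2),"resid mm",round(res*1e3,2),"se deg",round(np.degrees(res/np.sqrt(8)/.0066),2))
```

```text
topA 28.12 resid mm 0.17 se deg 0.51
topE 27.85 resid mm 0.14 se deg 0.42
sceneA 26.97 resid mm 0.24 se deg 0.74
sceneE 25.72 resid mm 0.16 se deg 0.48
```

Request:
carry_out:
  targets:
    - [[-0.2,0,0.1],[0,0,0],0]
    - [[-0.2,0,0.1],[0,0,0],0]
    - [[-0.2,0,0.1],[0,0,0],0]
    - [[-0.2,0,0.1],[0,0,0],0]
    - [[-0.2,0,0],[0,0,0],0]
    - [[-0.1,0,0],[0,0,0],0]
    - [[0,0,0],[0,0,0],0]

```text
clock: 10.4
position: [0.6428, 0.1396, 0.1974]
tool_rot: [3.141, 0.001, 1.678]
force: [-0.3, 0.5, -0.1]
grip_width: -0.0001
```

```bash
python3 -c "from k import *;pose()"
```

```text
yaw-90 6.17 d 0.0323 r 0.1394 z 0.1973650085062943 F [-0.3  0.5 -0.1] t 10.4
handle angle if touching (d=.022): 10.384310428819024
```

Request:
carry_out:
  targets:
    - [[-0.04,0,0],[0,0,0],0]
    - [[-0.0195,0.0025,0],[0,0,0.011],0]
    - [[-0.0195,0.0025,0],[0,0,0.011],0]
    - [[-0.0195,0.0025,0],[0,0,0.011],0]
    - [[0,0,0],[0,0,0],0]
    - [[0,0,0],[0,0,0],0]
    - [[0,0,0],[0,0,0],0]

```text
clock: 11.28
position: [0.6466, 0.1192, 0.1972]
tool_rot: [3.141, -0.001, 1.579]
force: [1.7, 5.6, -1.2]
grip_width: -0.0003
```

```bash
python3 -c "from k import *;pose()"
```

```text
yaw-90 0.46 d 0.0256 r 0.1391 z 0.19724480468364253 F [ 1.7  5.6 -1.2] t 11.275
handle angle if touching (d=.022): 1.9488371996742408
```

Request:
carry_out:
  targets:
    - [[-0.0195,0.0025,0],[0,0,0.008],0]
    - [[-0.018,0.0025,0],[0,0,0.008],0]
    - [[0,0,0],[0,0,0],0]
    - [[0,0,0],[0,0,0],0]
    - [[0,0,0],[0,0,0],0]

```text
clock: 11.9
position: [0.6479, 0.1096, 0.1972]
tool_rot: [3.141, -0.001, 1.528]
force: [2.0, 5.1, -1.4]
grip_width: -0.0001
```

```bash
python3 -c "from k import *;pose()"
```

```text
yaw-90 -2.44 d 0.0231 r 0.1393 z 0.19724397780621367 F [ 2.   5.1 -1.4] t 11.9
handle angle if touching (d=.022): -2.0037562479062103
```

Request:
carry_out:
  targets:
    - [[0.1,0,0],[0,0,0],0]
    - [[0.2,0,0],[0,0,0],0]
    - [[0.2,0,-0.1],[0,0,0],0]
    - [[0.2,0,-0.1],[0,0,0],0]
    - [[0.2,0,-0.1],[0,0,0],0]
    - [[0.2,0,-0.1],[0,0,0],0]
    - [[0,0,0],[0,0,0],0]
    - [[0,0,0],[0,0,0],0]

```text
clock: 12.9
position: [0.6593, 0.3831, 0.2968]
tool_rot: [-3.141, 0.001, 1.528]
force: [0.3, -0.4, -0.7]
grip_width: 0.0002
```

Run:
```python
from m import *
for n in("top","scene"):
    f=avg(n,10);np.savez(n+"F.npz",**f);g=dict(f);g["pixels"]=f["pixels"].astype(np.uint8);np.savez(n+"F8.npz",**g)
for n,t0,c in(("topA",53.7,(.5077,.0922)),("topE",7,(.5077,.0922)),("topF",-2.3,(.5077,.0922)),("sceneA",53.7,(.5082,.0933)),("sceneE",7,(.5082,.0933)),("sceneF",-2.3,(.5082,.0933))):
    f=load(n);p,g,col=pts(f,np.array(c),.155,.0445);t=np.radians(t0);x=p@[np.cos(t),np.sin(t)];y=p@[-np.sin(t),np.cos(t)]
    k=(x>.085)&(x<.152)&(abs(y)<.0085);w=np.clip(g[k]-100,0,50)
    m,a,l=line(p[k],w);print(n,"polar",np.degrees(np.arctan2(m[1],m[0])),"dir",a%180)
a=crop("topF8",222,165,50,75,8);b=crop("sceneF8",240,195,50,75,8);cv2.imwrite("pics/c7.png",np.hstack([a[:,:400],b[:,:400]]))
```

```text
topA polar 53.7087593263541 dir 53.91649083786435
topE polar 6.719369232609142 dir 6.9050102895893986
topF polar -1.8915637914217935 dir 177.98591312752185
sceneA polar 53.78599983499978 dir 52.12831806498831
sceneE polar 7.221516007590459 dir 8.023747891045502
sceneF polar -1.8003447681030482 dir 177.82108281769524
```

View pics/c7.png

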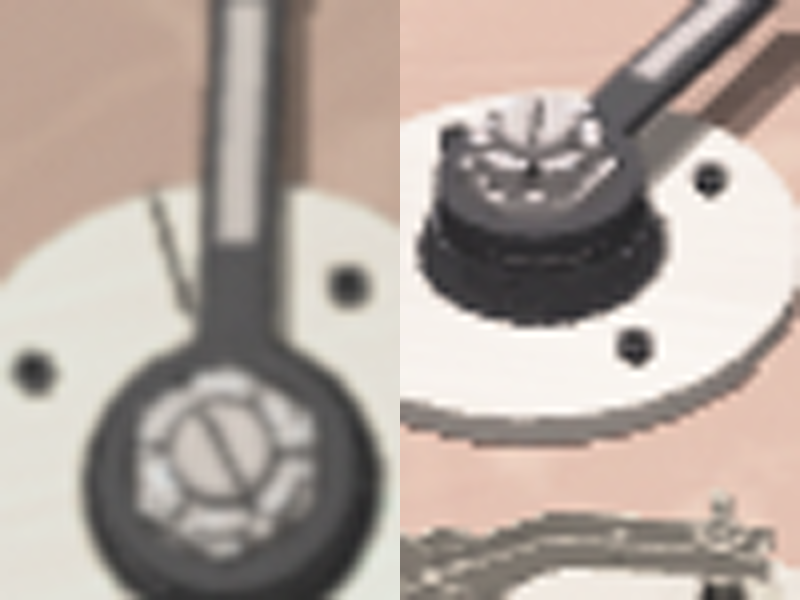

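Run:
```python
from m import *
from scipy.ndimage import map_coordinates
for n in("topF","sceneF"):
    f=load(n);g=f["pixels"].mean(2);c=np.array([.5077,.0922]) if n[0]=='t' else np.array([.5082,.0933]);a=27.
    for it in range(4):
        t=np.radians(a);u=np.array([np.cos(t),np.sin(t)]);v=np.array([-u[1],u[0]])
        s=np.linspace(-.011,.011,23);q=np.linspace(-.005,.005,41)
        S,Q=np.meshgrid(s,q,indexing='ij');P=c+S[...,None]*u+Q[...,None]*v
        uv=proj(f,np.c_[P.reshape(-1,2),np.full(S.size,.066)]);I=map_coordinates(g,[uv[:,1],uv[:,0]],order=3).reshape(S.shape)
        b=np.median(np.r_['1',I[:,:8],I[:,-8:]],1,keepdims=True);w=np.clip(b-I-4,0,None)*(abs(q)<.0035)
        cen=(w*q).sum(1)/w.sum(1);k=np.polyfit(s,cen,1);a+=np.degrees(np.arctan(k[0]));c=c+v*k[1]
    print(n,round(a,2),c)
# hole mouth seen from scene through the slot
for n in("sceneE","sceneF"):
    f=load(n);g=f["pixels"].mean(2)[211:221,250:263];print(g.astype(int))
    for H in(22,27,32):
        t=np.radians(H+180);print(H,proj(f,[.5082+.0145*np.cos(t),.0933+.0145*np.sin(t),.055])[0].round(2))
```

```text
topF 28.02 [0.50789993 0.09180907]
sceneF 26.81 [0.50811054 0.09347568]
[[198 136 156 205 217 201 147 186 219 214 183 114 145]
 [210 162 114 153 186 192 119 176 196 170 132  97 125]
 [199 160 101 111 127 141 129 141 132 116 102 106 146]
 [111 148 216 172 130 114 113 114 118 146 187 211 202]
 [108 137 204 227 225 210 189 108 165 225 240 177 128]
 [104 108 113 127 144 147 119  60 115 134 131 113 112]
 [123 113 106 109 117 111  98 100 104 113 108 101  99]
 [141 169 139 109 114 108 100  98 108 105 108 107 114]
 [106 151 209 120 112 117 164 213 198 120 115 150 200]
 [100 108 148 191 149 128 139 137 134 106 106 115 122]]
22 [255.8  215.81]
27 [256.26 215.84]
32 [256.73 215.84]
[[202 137 155 204 217 201 148 186 219 214 182 115 146]
 [218 149 114 153 186 192 118 176 196 169 133  99 133]
 [119 117 121 111 127 140 128 142 133 116 106  97 103]
 [159 223 210 192 129 115 114 114 118 140 172 204 168]
 [106 149 204 225 217 210  84 145 211 218 226 181 101]
 [108 109 119 124 128 101  44  92 148 122 123 117 102]
 [172 104 108 108 106  87  80  99 110 107 105 103 119]
 [143 100 109 115 105  95  96 107 106 106 104 104 135]
 [129 202 199 119 109 136 213 197 116 115 114 138 161]
 [ 97 117 141 130 129 127 138 131 118 135 134 127 102]]
22 [255.8  215.81]
27 [256.26 215.84]
32 [256.73 215.84]
```

Run:
```python
from workcell import job,bot
print(bot.observe()["clock"]);print(job.job_done())
```

```text
13.9
the job is handed in; nothing more can be done
None
```

The nut is tightened past the seating line to the first slot line-up after it, and the job is handed in at 13.9 s. I pushed the handle clockwise with shut fingers, from about 54° to about -2° in the world frame. The seating line is at about 15.5°, and I measured once on the way, at about 7°. The spanner is still on the nut and the arm is standing clear of it. I saw no contact with the small things, but did not measure their positions afterwards.

**Last checks:**
- **Handle:** it reads -1.9° in the top view and -1.8° to -2.2° in the scene view, so the slot is at about 28°.
- **Cotter hole:** from the line on the stud, the top view puts it at 28.0°, which is lined up.
- **Disagreement:** the scene view puts the hole at 25.7–27.0°, so by that view the nut is 1–2° short of exact line-up. That is inside the roughly 3° play between the 8 mm slot and 6 mm hole, so I left it rather than risk turning past.

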